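Seat the chopping blade on the food processor's keyed shaft

TASK

Fit the chopping blade into the food processor: pick it up by its orange grip, lower it over the drive shaft in the bowl, and, pressing lightly, turn it until its keyways drop over the keys of the shaft and the hub sits fully home on the flange; then let go. Feel for the keys and never force the blade down on them or knock it hard against the bowl, and leave the things standing round about where they are.

Things in the scene. Friction and masses are not known exactly. Their poses are not given: they have to be found in the camera images.
- blade: Chopping blade, loose, 0.10 to 0.17 kg: grey upright hub, orange grip on top, two curved steel wings reaching 70 mm from the axis (6 to 9 and 25 to 29 mm up). Origin: centre of the hub's underside, z up. Foot 48 mm across; blind bore 21 mm wide, 49 mm deep. The lowest 16 mm of the bore have four keyways 9 mm wide, along the body's +x, +y, -x, -y.
- blade_grip (a point): Where to grip, on the axis 77 mm above the hub's underside; axes as the blade's. Grip block 40 mm along x, 26 mm along y (pinch its flat faces along y), from 54 to 87 mm up; a 39 mm collar right below it. Over the shaft the hub first rests on the keys, 14 mm above home; within about 4 degrees of the keyways it sinks. A turn of at most 90 degrees finds them.
- food_processor: White food processor, fixed: base 196 (x) x 186 (y) mm with a clear round bowl, grey bowl handle on its -y side, control panel to -x. Origin: under the base, on the bowl's axis; z up. Bowl: inner floor at z = 85 mm, rim at z = 177 mm, inside radius 77 mm (floor) to 81 mm (rim). A steel drive shaft stands in its middle (see shaft_top and seat).
- shaft_top (a point): Upper end of the drive shaft, on its axis, 131 mm above the processor's underside; axes as the processor's. Plain round shaft of 19 mm diameter, narrowing to a 6 mm nose over its last 10 mm. Rigid upright, but it turns about its axis against a stiff drag of about 0.15 N m, so light rubbing does not turn it.
- seat (a point): Centre of the round steel flange (50 mm across) at the shaft's foot, on its top face, z = 89 mm in the processor's frame; axes as the processor's. On it stand two keys, one on either side of the shaft, 6 mm wide, reaching 18 mm from the axis, flat tops 14 mm above the flange. The keys' angle about the axis differs every time and no reading gives it.
- chopping_board: Cream chopping board, 234 x 318 mm, 7 mm thick, fixed; the blade stands on it at the start. Origin: centre of its underside.
- tub_carrot: Clear food tub with shredded carrot, 156 x 190 x 66 mm, loose; origin at the centre of its underside. Bystander.
- processor_lid: The processor's clear round lid, 176 mm across, laid aside, with a feed tube 92 mm high, loose; origin at the centre of its underside. Bystander.
- oil_bottle: Oil bottle with yellow cap, 62 x 63 x 264 mm, loose; origin at the centre of its underside. Bystander.
- blue_mug: Dark blue mug, 89 x 120 x 83 mm, loose; origin at the centre of its underside. Bystander.
- spice_a: Small spice jar with dark cap, 41 mm across, 105 mm high, loose; origin at the centre of its underside. Bystander.

How it is judged (in metres and radians):
On the way, in this order (a step that is already met when the one before it is completed fails the run):
1. the blade's hub is threaded upright over the drive shaft, in the bowl (horizontal distance between blade and shaft_top below 0.004 m and angle between blade's own z axis and vertical below 0.1 rad and z of blade in the frame of food_processor below 0.12 m), for 0.1 s.
2. the keyways have dropped over the keys and the hub is home on the flange (horizontal distance between blade and shaft_top below 0.004 m and angle between blade's own z axis and vertical below 0.1 rad and z of blade in the frame of food_processor below 0.092 m), for 0.2 s.
At the end, for the whole second after the job is handed in: The blade stands upright (within 0.10 rad) on the drive shaft, within 4 mm of its axis, its underside no more than 3 mm above the flange (89 mm over the processor's underside), at rest and released (all of step 2 and linear speed of blade below 0.02 m/s and angular speed of blade below 0.1 rad/s); the robot touches nothing.
It fails at once if the blade is pressed or knocked against the processor (bowl, shaft or keys) with more than 35 N (contact force between blade and food_processor above 35 N).
It fails at once if a bystander is shifted by more than 30 mm (distance of any of tub_carrot, processor_lid, oil_bottle, blue_mug, spice_a from where it was at the start of the episode above 0.03 m).
It also fails if it takes over 64 s, if anything falls off the work surface, if the arm or the gripper's body presses on something with over 40 N, if the wrist force passes 120 N, or if a joint passes its speed limit or range.

ROBOT

A 6-joint arm with a two-finger parallel gripper is mounted at the origin on a cart in front of the work surface, level with it; the furniture and walls round the work are solid. World frame = base frame: x ahead of the robot, y to its left, z up, the work surface at z = 0. Lengths are in m, angles in degrees, forces in N, time in s.
With the tool pointing down it reaches from about 0.4 to 0.925 m from the base axis. Payload 12.5 kg.
Tool frame: the origin (TCP) lies at the very end of the fingers, on their centre line; the grasp point (between the pads) lies 19 mm behind it; z points along the fingers, y is the line along which they close (so a half turn about z gives the same grasp; the last joint's range is limited). The gripper opens to 95 mm and grips with 3 to 60 N. Pads are 20 mm wide; open, the fingers measure 119 mm over their backs; the gripper's body (75 mm by 180 mm) begins 59 mm behind the grasp point.
Start: joints at [65.627, 28.126, 89.318, -0, 62.55, -6.05], TCP at [0.196, 0.593, 0.215] pointing down, gripper open.
Joint ranges: [-177.58, 177.58], [-47.91, 125.51], [2.72, 160], [-65.01, 245.01], [3.68, 167.84], [-153.87, 153.87]. Speed limits (degrees/s): [127.2, 127.2, 159.86, 180, 180, 180].

INTERFACE

Orientations are given as a 3x3 rotation matrix whose columns are the frame's x, y, z axes.
In Python, from rig import r, viewer, job gives the robot as it stands.
- The arm moves only by the tool servo_tool, never from a script. Its argument "steps" is a list that holds one entry, the list of rows, each a list of 6 numbers: the shift along the tool's x, y, z in mm, then the turn, a rotation vector about the tool's x, y, z in rad. In form: [[[dx, dy, dz, ax, ay, az], ...]]. A call has exactly 5 rows; each row shifts and turns the commanded pose from where the row before left it, along the tool's axes as they then stand; what a row does not reach is not made up. A row lasts 1/10 s, in which the tool goes at most 50 mm and 8.59 degrees, less where a joint would pass 70% of its speed; a pose out of reach is approached as far as the arm can. A call is refused whole if a number of a shift passes 50 or a number of a turn 0.15, either way. A call with a gripper value outside its range is refused whole. "jaw" is the opening, from 0 (shut) to 1 (fully open), set as the call begins (left out, the last holds). The fingers move at their own pace and stop on an object; "squeeze" is the grip in N (left out, the last holds). Time passes only in rows, so rows that do not move let the fingers close, or fill a call up. It gives the time, the measured TCP pose, the force, the opening and the grip force at its end, in the units of the state.
- r.get_state(): the state, without advancing time (a new reading comes with each control period).
- viewer.snapshot(name): name is "side" or "top" or "wrist"; returns a dict with "img" (480x640x3 uint8, blue, green, red), "vertical_fov" (degrees; the focal length in pixels is half the picture's height over the tangent of half this angle, whatever the lens; pixels are square), "cx", "cy" (the principal point, pixels), "T" (4x4, takes a point from camera to world coordinates). Camera axes: x right, y down, z forward; pixel columns grow to the right and rows downward; lengths in m; the calibration is good to about 2 mm. A picture is of the moment at which its call begins. There is no depth.
- job.close_job(): hands the job in; it is judged then, once.
The state is a dict: "time": time; "joint_positions": joint angles; "joint_vel": joint speeds; "joint_efforts": joint torques, N m; "position": TCP position; "orientation": TCP orientation; "contact_force": force on the tool from outside, world axes, zero at the start; "torque": the same for the moment, N m; "finger_gap": finger opening in m; "grip_force": force on a finger pad.
Only numpy, scipy, OpenCV 4.12 (cv2) and the standard library are available. Lean on these libraries where they do the work, as an engineer would, in place of code of your own. Each camera call takes 0.05 s, during which the arm holds its last target. There are 200 camera calls.

## Working session

There is one attempt and no reset: what is moved stays moved. The work goes in short steps, Python scripts to look and compute and a tool call to move; the robot and the scene stay as the last step left them, time stands still between calls to the robot, and variables do not carry over. Pictures are saved under pics/ and viewed, at most 10 in all, crops included, and the job is handed in when it is done.

Besides the shell and the picture viewer there is one more tool, called by a JSON object that holds its "op" and its "data". servo_tool: Moves the arm, as the interface text tells. Its arguments: {"type":"object","properties":{"steps":{"type":"array","items":{"type":"array","items":{"type":"array","items":{"type":"number"}}}},"jaw":{"type":"number"},"squeeze":{"type":"number"}},"required":["steps"]}

```bash
mkdir -p pics
cat > h.py <<'E'
import numpy as np, cv2
from rig import r, viewer, job
def snap(n,f):
    s=viewer.snapshot(n); cv2.imwrite(f'pics/{f}.png',s['img']); np.savez(f'pics/{f}.npz',T=s['T'],v=s['vertical_fov'],c=[s['cx'],s['cy']]); return s
def ray(f,u,v):
    d=np.load(f'pics/{f}.npz'); F=240/np.tan(np.radians(d['v'])/2); c=d['c']
    return d['T'][:3,3], d['T'][:3,:3]@np.array([(u-c[0])/F,(v-c[1])/F,1])
def atz(f,u,v,z):
    o,w=ray(f,u,v); return o+w*(z-o[2])/w[2]
def proj(f,p):
    d=np.load(f'pics/{f}.npz'); F=240/np.tan(np.radians(d['v'])/2); q=d['T'][:3,:3].T@(np.array(p)-d['T'][:3,3]); return q[:2]/q[2]*F+d['c']
E
python3 - <<'E'
from h import *
for n in ('top','side'):
    s=snap(n,n+'0'); print(np.round(s['T'],3).tolist(),s['vertical_fov'],s['cx'],s['cy'])
st=r.get_state(); print(st['time'],st['position'],st['orientation'],st['finger_gap'])
E
```

```text
[[-0.006, -0.992, 0.122, 0.476], [-1.0, 0.003, -0.028, 0.092], [0.028, -0.123, -0.992, 1.103], [0.0, 0.0, 0.0, 1.0]] 55.583941785447735 318.247188618321 237.70110975693592
[[0.85, -0.259, 0.459, 0.023], [-0.527, -0.393, 0.754, -0.865], [-0.015, -0.882, -0.47, 0.681], [0.0, 0.0, 0.0, 1.0]] 44.95581077177394 313.2451652361442 239.70212768088103
0.1 [0.19637722 0.59313365 0.21415014] [[-9.49295774e-01  3.14384114e-01 -4.02183906e-04]
 [ 3.14384348e-01  9.49295416e-01 -8.33646110e-04]
 [ 1.19706244e-04 -9.17817055e-04 -9.99999572e-01]] 0.09505924441801536
```

View pics/top0.png

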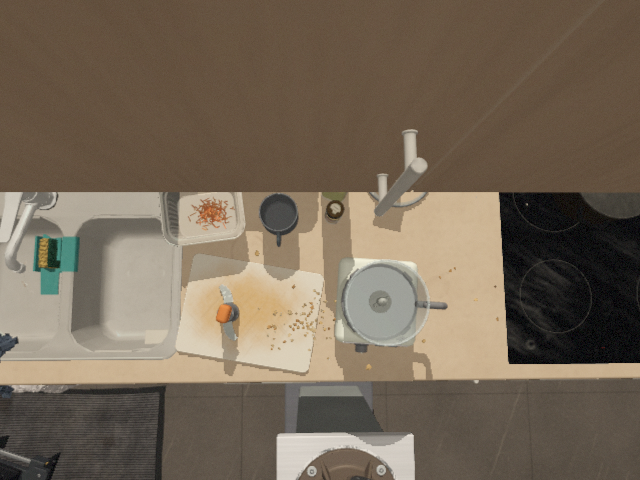

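View pics/side0.png

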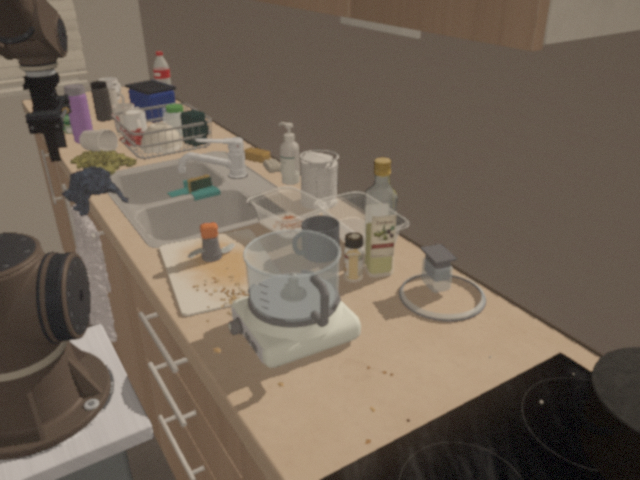

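Run:
```python
from h import *
t=cv2.imread('pics/top0.png'); s=cv2.imread('pics/side0.png')
f=lambda i,x,y,w,h,k:cv2.resize(i[y:y+h,x:x+w],None,fx=k,fy=k,interpolation=cv2.INTER_CUBIC)
a=np.hstack([f(t,190,270,80,75,5),f(t,330,250,100,75*100//80+1,4)[:375]])
b=np.hstack([f(s,180,205,80,45,5),f(s,240,225,100,56,4)[:225]])
cv2.imwrite('pics/c1.png',np.vstack([a,b]))
```

```text
Traceback (most recent call last):
ValueError: all the input array dimensions except for the concatenation axis must match exactly, but along dimension 0, the array at index 0 has size 225 and the array at index 1 has size 224
```

Run:
```python
from h import *
t=cv2.imread('pics/top0.png'); s=cv2.imread('pics/side0.png')
f=lambda i,x,y,w,h,k:cv2.resize(i[y:y+h,x:x+w],None,fx=k,fy=k,interpolation=cv2.INTER_CUBIC)
a=np.hstack([f(t,190,275,80,70,5),f(t,345,265,80,70,5)])
b=np.hstack([f(s,180,210,80,50,5),f(s,255,265,80,50,5)])
cv2.imwrite('pics/c1.png',np.vstack([a,b]))
```

```text
(no output)
```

View pics/c1.png

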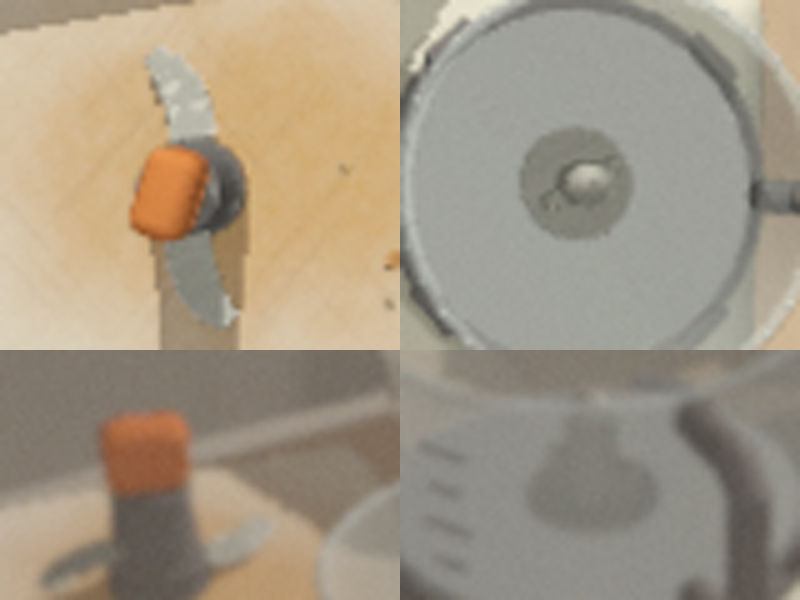

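The top crop shows the orange grip centred near full-image (224,314), its long side ~20° off image vertical. The shaft nose is at about (382,301), with the flange centre at about (380.2,301.5). The key shadows run lower-left to upper-right. I'll compute positions from these.

Run:
```python
from h import *
C=lambda x,y:(190+x/5,275+y/5)
P=lambda x,y:(345+(x-400)/5,265+y/5)
print('grip',atz('top0',*C(171,194),.092), 'side',atz('side0',180+146/5,210+(435-350)/5,.09))
c=[C(155,148),C(208,155),C(180,240),C(132,225)]
for p in c: print(atz('top0',*p,.094).round(4))
print('flange',atz('top0',*P(576,184),.089),'nose',atz('top0',*P(588,181),.131))
print('keys',atz('top0',*P(545,197),.100),atz('top0',*P(615,158),.103))
print('flange side',atz('side0',255+(593-400)/5,265+(490-350)/5,.089))
# optimise grip by foot
print('foot',atz('top0',*C(195,188),.007))
```

```text
grip [0.43389068 0.26937292 0.092     ] side [0.43419041 0.26347922 0.09      ]
[0.4538 0.2763 0.094 ]
[0.4507 0.2533 0.094 ]
[0.4142 0.2648 0.094 ]
[0.4208 0.2856 0.094 ]
flange [ 0.45746578 -0.07316878  0.089     ] nose [ 0.45944733 -0.07146957  0.131     ]
keys [ 0.45212166 -0.05762789  0.1       ] [ 0.46886719 -0.08827863  0.103     ]
flange side [ 0.45933065 -0.07547726  0.089     ]
foot [0.43309553 0.27304946 0.007     ]
```

{"op": "servo_tool", "data": {"steps": [[[-30,-22,-6,0,0,0],[-33,-24,-6,0,0,0],[-33,-24,-6,0,0,0],[-33,-24,-6,0,0,0],[-33,-24,-6,0,0,0]]]}}

```text
time: 0.6
position: [0.3137, 0.4289, 0.2447]
orientation: [[-0.949, 0.314, -0.0], [0.314, 0.949, -0.0], [0.0, -0.0, -1.0]]
contact_force: [0.6, 0.1, 0.3]
finger_gap: 0.0953
grip_force: 0.0
```

{"op": "servo_tool", "data": {"steps": [[[-33,-23,0,0,0,0],[-33,-23,0,0,0,0],[-33,-23,0,0,0,0],[-33,-23,0,0,0,0],[-34,-24,0,0,0,0]]]}}

```text
time: 1.1
position: [0.4349, 0.2667, 0.2445]
orientation: [[-0.949, 0.314, -0.0], [0.314, 0.949, -0.0], [0.0, -0.0, -1.0]]
contact_force: [0.6, 1.0, 0.3]
finger_gap: 0.0953
grip_force: 0.0
```

{"op": "servo_tool", "data": {"steps": [[[0,0,0,0,0,0],[0,0,0,0,0,0],[0,0,0,0,0,0],[0,0,0,0,0,0],[0,0,0,0,0,0]]]}}

```text
time: 1.6
position: [0.4337, 0.2689, 0.2447]
orientation: [[-0.95, 0.313, 0.0], [0.313, 0.95, 0.0], [0.0, 0.0, -1.0]]
contact_force: [-0.1, -0.3, 0.4]
finger_gap: 0.0952
grip_force: 0.0
```

Run:
```python
from h import *
s=snap('wrist','w1');st=r.get_state(); print(st['position'],st['orientation'].__repr__(),st['contact_force'],st['joint_positions'])
print(s['T'].round(3),s['vertical_fov'])
print(proj('w1',(.434,.268,.094)),proj('w1',(.454,.268,.094)))
```

```text
[0.43379073 0.26875521 0.24465702] array([[-9.49720828e-01,  3.13097987e-01,  9.87623230e-06],
       [ 3.13097986e-01,  9.49720822e-01,  1.02742539e-04],
       [ 2.27888188e-05,  1.00668958e-04, -9.99999995e-01]]) [-0.54203872  0.79557505 -0.1043127 ] [ 2.43576285e+01  1.69147120e+01  1.02874075e+02  5.91049848e-03
  6.02082700e+01 -4.73992789e+01]
[[ 0.314  0.921  0.229  0.37 ]
 [ 0.949 -0.305 -0.076  0.29 ]
 [ 0.     0.241 -0.97   0.415]
 [ 0.     0.     0.     1.   ]] 60.533946285233114
[316.27533801 221.86732217] [324.07315673 244.89452518]
```

View pics/w1.png

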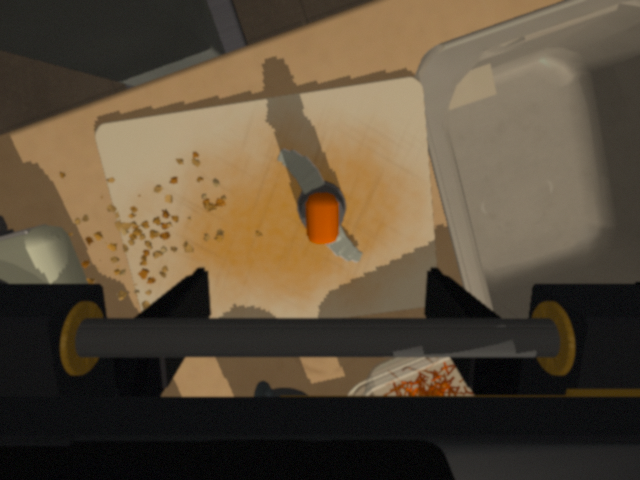

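The wrist picture shows the grip at about (322,218), with its faces nearly parallel to the fingers. I'll use colour segmentation for the exact numbers.

Run:
```python
from h import *
for f in ('w1','top0'):
    i=cv2.imread(f'pics/{f}.png'); h=cv2.cvtColor(i,cv2.COLOR_BGR2HSV)
    m=((h[...,0]<14)&(h[...,1]>190)&(h[...,2]>110)).astype(np.uint8)
    n,l,s,c=cv2.connectedComponentsWithStats(m)
    for k in range(1,n):
        if s[k,4]>60 and (f=='w1' and s[k,1]<300 or f=='top0' and s[k,1]>270):
            q=np.argwhere(l==k)[:,::-1].astype(np.float32); R=cv2.minAreaRect(q); print(f,s[k],c[k],R)
            b=np.array([atz(f,*p,.094)[:2] for p in cv2.boxPoints(R)]);print(b.round(4).tolist(),b.mean(0))
i=cv2.imread('pics/w1.png'); cv2.imwrite('pics/w1c.png',cv2.resize(i[135:275,260:400],None,fx=4,fy=4,interpolation=cv2.INTER_CUBIC))
```

```text
w1 [ 308  199   30   44 1188] [322.32996633 220.05218855] ((322.5, 220.5), (43.0, 29.0), 90.0)
[[0.4145, 0.2676], [0.4217, 0.2892], [0.455, 0.2786], [0.4476, 0.2565]] [0.43471612 0.27298156]
```

View pics/w1c.png

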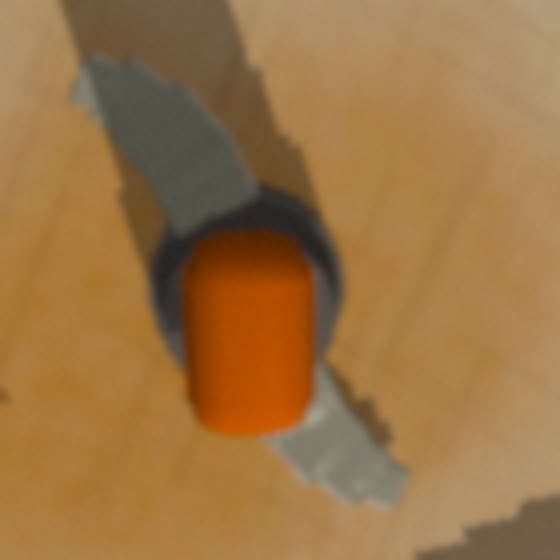

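The crop shows the grip square to the tool. The dark foot circle has its centre at about crop (247,279), which is full-image (321.7,204.7).

Run:
```python
from h import *
p=np.array([.43379,.26876]);X=np.array([-.9497,.3131]);Y=np.array([.3131,.9497])
for n,q in (('foot',atz('w1',321.7,204.7,.009)),('top',atz('w1',322.5,220.5,.091)),('foottop',atz('top0',190+195/5,275+188/5,.009))):
    d=q[:2]-p; print(n,q,'tool dx,dy',d@X*1e3,d@Y*1e3)
```

```text
foot [0.43598863 0.27286114 0.009     ] tool dx,dy -0.8039687285780052 4.583238896121743
top [0.43510297 0.27289489 0.091     ] tool dx,dy 0.047710206956549844 4.337994176567503
foottop [0.43317325 0.27271905 0.009     ] tool dx,dy 1.825311112929343 3.566808705707295
```

{"op": "servo_tool", "data": {"steps": [[[0,4.4,20,0,0,0],[0,0,35,0,0,0],[0,0,35,0,0,0],[0,0,30,0,0,0],[0,0,20,0,0,0]]]}}

```text
time: 2.15
position: [0.4348, 0.2724, 0.1028]
orientation: [[-0.95, 0.314, -0.002], [0.314, 0.95, -0.001], [0.001, -0.001, -1.0]]
contact_force: [0.4, -0.6, 0.4]
finger_gap: 0.0951
grip_force: 0.0
```

{"op": "servo_tool", "data": {"steps": [[[0,0,15,0,0,0],[0,0,12,0,0,0],[0,0,8,0,0,0],[0,0,4,0,0,0],[0,0,0,0,0,0]]]}}

```text
time: 2.65
position: [0.4357, 0.2724, 0.0656]
orientation: [[-0.949, 0.314, -0.0], [0.314, 0.949, 0.0], [0.0, 0.0, -1.0]]
contact_force: [0.1, -0.0, -1.0]
finger_gap: 0.0951
grip_force: 0.0
```

{"op": "servo_tool", "data": {"steps": [[[0,0,0,0,0,0],[0,0,0,0,0,0],[0,0,0,0,0,0],[0,0,0,0,0,0],[0,0,0,0,0,0]]], "jaw": 0.2, "squeeze": 20}}

```text
time: 3.15
position: [0.4357, 0.2723, 0.0658]
orientation: [[-0.949, 0.314, 0.0], [0.314, 0.949, 0.0], [-0.0, 0.0, -1.0]]
contact_force: [0.4, 0.3, -0.5]
finger_gap: 0.0606
grip_force: 0.0
```

{"op": "servo_tool", "data": {"steps": [[[0,0,0,0,0,0],[0,0,0,0,0,0],[0,0,0,0,0,0],[0,0,0,0,0,0],[0,0,0,0,0,0]]], "jaw": 0}}

```text
time: 3.65
position: [0.4357, 0.2723, 0.0656]
orientation: [[-0.949, 0.314, -0.0], [0.314, 0.949, 0.0], [0.0, 0.0, -1.0]]
contact_force: [-0.7, 0.2, -0.5]
finger_gap: 0.0259
grip_force: 19.8
```

{"op": "servo_tool", "data": {"steps": [[[0,0,-10,0,0,0],[0,0,-30,0,0,0],[0,0,-45,0,0,0],[0,0,-45,0,0,0],[0,0,-45,0,0,0]]]}}

```text
time: 4.15
position: [0.4351, 0.272, 0.2432]
orientation: [[-0.949, 0.314, 0.0], [0.314, 0.949, 0.0], [-0.0, 0.0, -1.0]]
contact_force: [0.7, 0.6, -1.2]
finger_gap: 0.026
grip_force: 19.8
```

{"op": "servo_tool", "data": {"steps": [[[-5,-12,-25,0,0,0],[-18,-40,-10,0,0,0],[-22,-45,0,0,0,0],[-22,-45,0,0,0,0],[-15,-30,0,0,0,0]]]}}

```text
time: 4.65
position: [0.459, 0.081, 0.2765]
orientation: [[-0.949, 0.315, 0.001], [0.315, 0.949, -0.0], [-0.001, 0.0, -1.0]]
contact_force: [0.2, -0.7, -0.5]
finger_gap: 0.0261
grip_force: 19.8
```

{"op": "servo_tool", "data": {"steps": [[[-3,-13,0,0,0,0],[0,0,0,0,0,0],[0,0,0,0,0,0],[0,0,0,0,0,0],[0,0,0,0,0,0]]]}}

```text
time: 5.15
position: [0.458, 0.0711, 0.2756]
orientation: [[-0.95, 0.313, -0.0], [0.313, 0.95, 0.0], [0.0, 0.0, -1.0]]
contact_force: [-1.0, -0.2, -2.0]
finger_gap: 0.026
grip_force: 19.8
```

Run:
```python
from h import *
snap('wrist','w2');st=r.get_state(); print(st['position'],st['contact_force'],proj('w2',(.4585,-.0725,.089)))
```

```text
[0.45806002 0.07100442 0.27561707] [-0.27043786 -0.38370235 -0.55980788] [167.09592178 262.33889402]
```

View pics/w2.png

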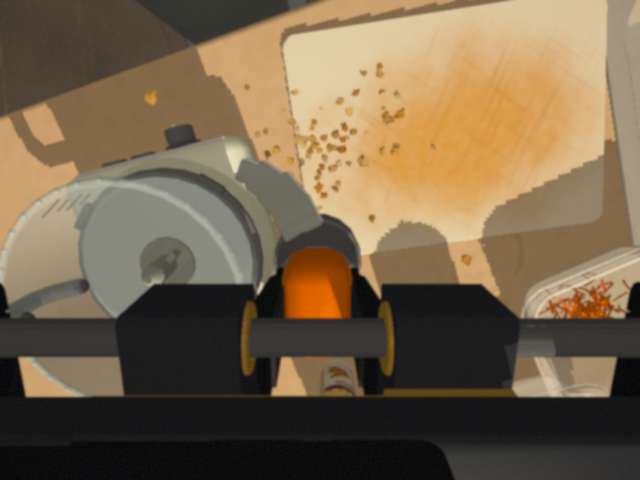

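Run:
```python
from h import *
i=cv2.imread('pics/w2.png'); t=cv2.imread('pics/top0.png')
f=lambda i,x,y:cv2.resize(i[y:y+40,x:x+40],None,fx=10,fy=10,interpolation=cv2.INTER_CUBIC)
for a in (i,t): pass
cv2.imwrite('pics/c2.png',cv2.convertScaleAbs(np.hstack([f(cv2.copyMakeBorder(i,0,0,0,0,0)[:],140,238)[:, :], f(t,361,281)]),alpha=1.5,beta=-80))
```

```text
(no output)
```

View pics/c2.png

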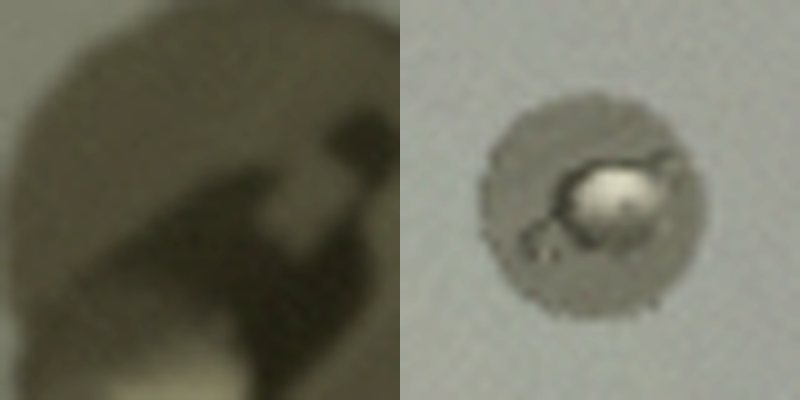

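Run:
```python
from h import *
c=np.array([.4582,-.0725])
D=lambda r,a,z:(c[0]+r*np.cos(np.radians(a)),c[1]+r*np.sin(np.radians(a)),z)
big={}
for f,o in (('w2',(130,228)),('top0',(350,271))):
    im=cv2.imread(f'pics/{f}.png')[o[1]:o[1]+60,o[0]:o[0]+60]; im=cv2.convertScaleAbs(cv2.resize(im,None,fx=6.6,fy=6.6,interpolation=cv2.INTER_CUBIC),alpha=1.4,beta=-60)
    pl=im.copy()
    px=lambda p:tuple(int(v) for v in ((proj(f,p)-o+.5)*6.6).round())
    for a in range(0,360,15): cv2.circle(im,px(D(.025,a,.089)),2,(0,0,255),-1)
    for b in (-59,121):
        R=[px(tuple(np.array(D(r,b,.103))+np.array([np.cos(np.radians(b+90)),np.sin(np.radians(b+90)),0])*w)) for r,w in ((.0095,.003),(.018,.003),(.018,-.003),(.0095,-.003))]
        cv2.polylines(im,[np.array(R)],True,(255,0,0),1)
    cv2.circle(im,px(D(0,0,.131)),3,(0,255,0),-1)
    big[f]=np.hstack([im,pl]) if f=='w2' else im
    big[f]=im
cv2.imwrite('pics/c3.png',np.hstack([big['w2'],big['top0']]))
```

```text
(no output)
```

View pics/c3.png

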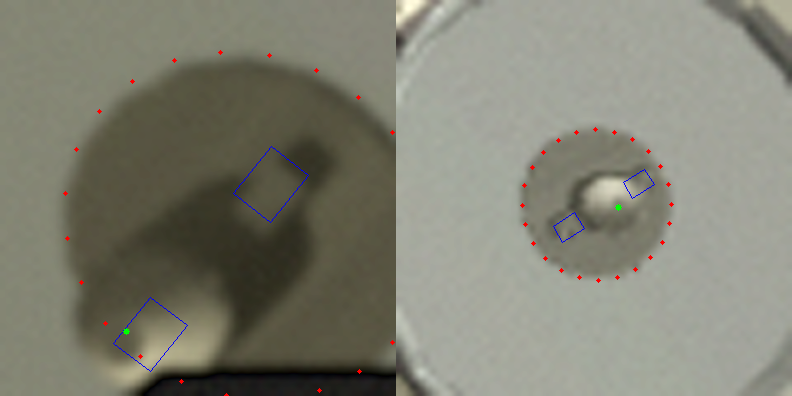

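The projected flange and keys (blue boxes at -59°) fit both views. Shaft axis is about (0.459,-0.0723), so I need a turn of about +0.71 rad about tool z.

{"op": "servo_tool", "data": {"steps": [[[-6,-18,0,0,0,0],[-11,-33,0,0,0,0],[-11.7,-34.8,0,0,0,0],[-11,-32,0,0,0,0],[-6,-18,0,0,0,0]]]}}

```text
time: 5.7
position: [0.4589, -0.0747, 0.2756]
orientation: [[-0.949, 0.315, 0.0], [0.315, 0.949, -0.0], [-0.0, -0.0, -1.0]]
contact_force: [0.3, -0.5, -1.3]
finger_gap: 0.0261
grip_force: 19.8
```

{"op": "servo_tool", "data": {"steps": [[[0,0,0,0,0,0.142],[0,0,0,0,0,0.142],[0,0,0,0,0,0.142],[0,0,0,0,0,0.142],[0,0,0,0,0,0.142]]]}}

```text
time: 6.2
position: [0.459, -0.0726, 0.2756]
orientation: [[-0.511, 0.86, -0.0], [0.86, 0.511, 0.0], [0.0, -0.0, -1.0]]
contact_force: [-0.0, 0.7, -0.7]
finger_gap: 0.0263
grip_force: 19.8
```

{"op": "servo_tool", "data": {"steps": [[[0,0,0,0,0,0],[0,0,0,0,0,0],[0,0,0,0,0,0],[0,0,0,0,0,0],[0,0,0,0,0,0]]]}}

```text
time: 6.7
position: [0.4589, -0.0732, 0.2756]
orientation: [[-0.516, 0.857, 0.0], [0.857, 0.516, 0.0], [0.0, 0.0, -1.0]]
contact_force: [0.3, -0.2, -0.6]
finger_gap: 0.0264
grip_force: 19.8
```

Run:
```python
from h import *
st=r.get_state(); p,o=st['position'],st['orientation']; print(p,st['contact_force'],np.degrees(np.arctan2(o[1,0],o[0,0])))
d=np.array([.459,-.0723])-p[:2]; print('tool d',(o[:2,:2].T@d)*1e3)
snap('side','s2')
i=cv2.imread('pics/s2.png'); cv2.imwrite('pics/s2c.png',cv2.resize(i[150:360,190:400],None,fx=2.8,fy=2.8,interpolation=cv2.INTER_CUBIC))
```

```text
[ 0.45885907 -0.07315185  0.27562359] [ 0.29494871 -0.18825669 -0.63099078] 121.06332113042806
tool d [0.65697494 0.56025926]
```

View pics/s2c.png

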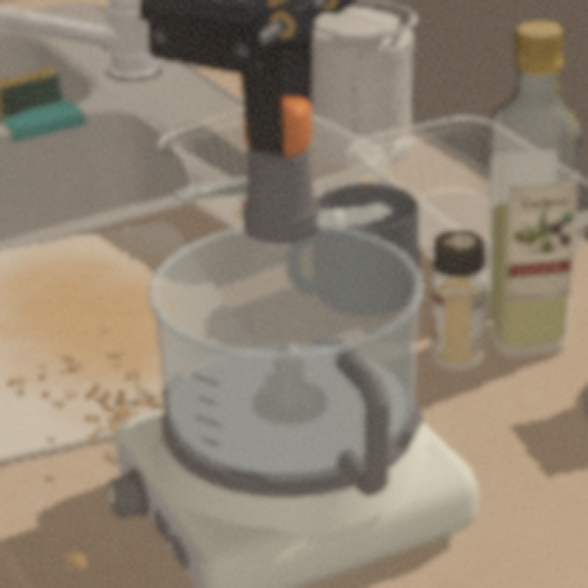

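The side crop shows the blade held upright above the bowl, foot centred at crop x≈280.5 and shaft at x≈290.

Run:
```python
from h import *
print(proj('s2',(.459,-.0725,.131)),proj('s2',(.459,-.0725,.089)),'obs nose',190+290/2.8,150+348/2.8,'flange',190+290/2.8,150+400/2.8)
print(proj('s2',(.4589,-.0732,.217)),'obs foot',190+280.5/2.8)
print(proj('s2',(.459,-.0725,.131))-proj('s2',(.459+.00851,-.0725-.00527,.131)))
```

```text
[291.91146376 272.94554868] [292.64127357 292.31204001] obs nose 293.57142857142856 274.2857142857143 flange 293.57142857142856 292.8571428571429
[290.47770925 231.10723946] obs foot 290.17857142857144
[-5.49497268  0.07147243]
```

{"op": "servo_tool", "data": {"steps": [[[-0.8,1.1,10,0,0,0],[0,0,20,0,0,0],[0,0,20,0,0,0],[0,0,15,0,0,0],[0,0,10,0,0,0]]]}}

```text
time: 7.25
position: [0.4598, -0.0732, 0.1991]
orientation: [[-0.515, 0.857, -0.001], [0.857, 0.515, 0.001], [0.001, -0.001, -1.0]]
contact_force: [1.1, 0.5, -0.8]
finger_gap: 0.0264
grip_force: 19.8
```

{"op": "servo_tool", "data": {"steps": [[[0,0,3,0,0,0],[0,0,3,0,0,0],[0,0,3,0,0,0],[0,0,3,0,0,0],[0,0,2,0,0,0]]]}}

```text
time: 7.75
position: [0.4603, -0.0733, 0.1866]
orientation: [[-0.515, 0.857, 0.0], [0.857, 0.515, -0.0], [-0.0, 0.0, -1.0]]
contact_force: [0.6, 0.3, -1.3]
finger_gap: 0.026
grip_force: 19.8
```

{"op": "servo_tool", "data": {"steps": [[[0,0,1,0,0,0],[0,0,1,0,0,0],[0,0,1,0,0,0],[0,0,1,0,0,0],[0,0,1,0,0,0]]]}}

```text
time: 8.25
position: [0.4602, -0.0733, 0.1816]
orientation: [[-0.515, 0.857, 0.0], [0.857, 0.515, 0.0], [-0.0, 0.0, -1.0]]
contact_force: [-0.3, 1.3, -0.8]
finger_gap: 0.026
grip_force: 19.8
```

{"op": "servo_tool", "data": {"steps": [[[0,0,0.5,0,0,0],[0,0,0.5,0,0,0],[0,0,0.5,0,0,0],[0,0,0.5,0,0,0],[0,0,0.5,0,0,0]]]}}

```text
time: 8.75
position: [0.4602, -0.0733, 0.1791]
orientation: [[-0.515, 0.857, 0.0], [0.857, 0.515, 0.0], [0.0, 0.0, -1.0]]
contact_force: [0.2, -0.4, -1.6]
finger_gap: 0.0262
grip_force: 19.8
```

{"op": "servo_tool", "data": {"steps": [[[0,0,0.5,0,0,0],[0,0,0.5,0,0,0],[0,0,0.5,0,0,0],[0,0,0.5,0,0,0],[0,0,0.5,0,0,0]]]}}

```text
time: 9.25
position: [0.4602, -0.0733, 0.1765]
orientation: [[-0.515, 0.857, -0.0], [0.857, 0.515, 0.0], [0.0, 0.0, -1.0]]
contact_force: [0.0, -0.4, -0.1]
finger_gap: 0.0258
grip_force: 19.8
```

{"op": "servo_tool", "data": {"steps": [[[0,0,1,0,0,0],[0,0,1,0,0,0],[0,0,1,0,0,0],[0,0,1,0,0,0],[0,0,1,0,0,0]]]}}

```text
time: 9.75
position: [0.4602, -0.0733, 0.1715]
orientation: [[-0.515, 0.857, 0.0], [0.857, 0.515, 0.0], [0.0, 0.0, -1.0]]
contact_force: [0.1, -0.1, -1.8]
finger_gap: 0.0262
grip_force: 19.8
```

{"op": "servo_tool", "data": {"steps": [[[0,0,1,0,0,0],[0,0,1,0,0,0],[0,0,1,0,0,0],[0,0,1,0,0,0],[0,0,1,0,0,0]]]}}

```text
time: 10.25
position: [0.4602, -0.0733, 0.1665]
orientation: [[-0.515, 0.857, 0.0], [0.857, 0.515, 0.0], [0.0, 0.0, -1.0]]
contact_force: [-0.4, -0.2, -0.9]
finger_gap: 0.0261
grip_force: 19.8
```

{"op": "servo_tool", "data": {"steps": [[[0,0,0.7,0,0,0],[0,0,0.7,0,0,0],[0,0,0.7,0,0,0],[0,0,0.7,0,0,0],[0,0,0.7,0,0,0]]]}}

```text
time: 10.75
position: [0.4602, -0.0733, 0.1631]
orientation: [[-0.515, 0.857, 0.0], [0.857, 0.515, 0.0], [0.0, 0.0, -1.0]]
contact_force: [0.2, -0.2, -1.6]
finger_gap: 0.0262
grip_force: 19.8
```

{"op": "servo_tool", "data": {"steps": [[[0,0,0.4,0,0,0],[0,0,0.4,0,0,0],[0,0,0.4,0,0,0],[0,0,0.4,0,0,0],[0,0,0.2,0,0,0]]]}}

```text
time: 11.25
position: [0.4602, -0.0733, 0.1613]
orientation: [[-0.515, 0.857, 0.0], [0.857, 0.515, 0.0], [0.0, 0.0, -1.0]]
contact_force: [0.6, -0.0, -1.1]
finger_gap: 0.0262
grip_force: 19.8
```

{"op": "servo_tool", "data": {"steps": [[[0,0,0.3,0,0,0],[0,0,0.3,0,0,0],[0,0,0.2,0,0,0],[0,0,0.2,0,0,0],[0,0,0,0,0,0]]]}}

```text
time: 11.75
position: [0.4601, -0.0733, 0.1603]
orientation: [[-0.515, 0.857, -0.0], [0.857, 0.515, 0.0], [0.0, -0.0, -1.0]]
contact_force: [-0.5, -0.0, -1.2]
finger_gap: 0.0259
grip_force: 19.8
```

{"op": "servo_tool", "data": {"steps": [[[0,0,0.3,0,0,0],[0,0,0.3,0,0,0],[0,0,0.3,0,0,0],[0,0,0.3,0,0,0],[0,0,0.3,0,0,0]]]}}

```text
time: 12.25
position: [0.4602, -0.0733, 0.1588]
orientation: [[-0.515, 0.857, -0.0], [0.857, 0.515, 0.0], [0.0, -0.0, -1.0]]
contact_force: [-1.5, -0.5, -0.4]
finger_gap: 0.0261
grip_force: 19.8
```

{"op": "servo_tool", "data": {"steps": [[[0,0,0.4,0,0,0],[0,0,0.4,0,0,0],[0,0,0.4,0,0,0],[0,0,0.4,0,0,0],[0,0,0.4,0,0,0]]]}}

```text
time: 12.75
position: [0.4602, -0.0733, 0.1568]
orientation: [[-0.515, 0.857, -0.0], [0.857, 0.515, 0.0], [0.0, 0.0, -1.0]]
contact_force: [-1.1, -0.2, -0.7]
finger_gap: 0.0258
grip_force: 19.8
```

The blade is past the key tops without contact, so the keyways are engaged. I'll continue gently.

{"op": "servo_tool", "data": {"steps": [[[0,0,0.7,0,0,0],[0,0,0.7,0,0,0],[0,0,0.7,0,0,0],[0,0,0.7,0,0,0],[0,0,0.7,0,0,0]]]}}

```text
time: 13.25
position: [0.4602, -0.0733, 0.1532]
orientation: [[-0.515, 0.857, -0.0], [0.857, 0.515, 0.0], [0.0, -0.0, -1.0]]
contact_force: [-2.4, -0.6, -1.0]
finger_gap: 0.0261
grip_force: 19.8
```

{"op": "servo_tool", "data": {"steps": [[[0,0,0.7,0,0,0],[0,0,0.7,0,0,0],[0,0,0.6,0,0,0],[0,0,0.5,0,0,0],[0,0,0.5,0,0,0]]]}}

```text
time: 13.75
position: [0.4602, -0.0733, 0.1503]
orientation: [[-0.515, 0.857, -0.0], [0.857, 0.515, 0.0], [0.0, 0.0, -1.0]]
contact_force: [-2.8, -1.4, -0.3]
finger_gap: 0.026
grip_force: 19.8
```

{"op": "servo_tool", "data": {"steps": [[[0,0,0.4,0,0,0],[0,0,0.4,0,0,0],[0,0,0.4,0,0,0],[0,0,0.3,0,0,0],[0,0,0,0,0,0]]]}}

```text
time: 14.25
position: [0.4602, -0.0733, 0.1488]
orientation: [[-0.515, 0.857, -0.0], [0.857, 0.515, 0.0], [0.0, -0.0, -1.0]]
contact_force: [-2.7, -0.6, -0.3]
finger_gap: 0.0258
grip_force: 19.8
```

{"op": "servo_tool", "data": {"steps": [[[0,0,0.3,0,0,0],[0,0,0.3,0,0,0],[0,0,0.2,0,0,0],[0,0,0.2,0,0,0],[0,0,0,0,0,0]]]}}

```text
time: 14.75
position: [0.4602, -0.0733, 0.1478]
orientation: [[-0.515, 0.857, 0.0], [0.857, 0.515, 0.0], [0.0, 0.0, -1.0]]
contact_force: [-2.6, -1.1, -0.4]
finger_gap: 0.0258
grip_force: 19.8
```

{"op": "servo_tool", "data": {"steps": [[[0,0,0.2,0,0,0],[0,0,0.1,0,0,0],[0,0,0.1,0,0,0],[0,0,0,0,0,0],[0,0,0,0,0,0]]]}}

```text
time: 15.25
position: [0.4603, -0.0734, 0.1476]
orientation: [[-0.515, 0.857, 0.0], [0.857, 0.515, -0.0], [-0.0, 0.0, -1.0]]
contact_force: [-4.2, -2.1, 5.3]
finger_gap: 0.0259
grip_force: 19.8
```

The hub touches the flange at the predicted height (about 6 N), so I'll release and withdraw.

{"op": "servo_tool", "data": {"steps": [[[0,0,0,0,0,0],[0,0,0,0,0,0],[0,0,0,0,0,0],[0,0,0,0,0,0],[0,0,0,0,0,0]]], "jaw": 0.6}}

```text
time: 15.75
position: [0.4603, -0.0733, 0.1474]
orientation: [[-0.515, 0.857, 0.0], [0.857, 0.515, 0.0], [0.0, 0.0, -1.0]]
contact_force: [-0.9, 0.2, 0.3]
finger_gap: 0.056
grip_force: 0.0
```

{"op": "servo_tool", "data": {"steps": [[[0,0,-3,0,0,0],[0,0,-10,0,0,0],[0,0,-25,0,0,0],[0,0,-35,0,0,0],[0,0,-35,0,0,0]]]}}

```text
time: 16.25
position: [0.4599, -0.0732, 0.2573]
orientation: [[-0.515, 0.857, -0.0], [0.857, 0.515, 0.0], [0.0, -0.0, -1.0]]
contact_force: [1.0, 1.0, -0.2]
finger_gap: 0.0573
grip_force: 0.0
```

{"op": "servo_tool", "data": {"steps": [[[0,0,-30,0,0,0],[0,0,-15,0,0,0],[0,0,0,0,0,0],[0,0,0,0,0,0],[0,0,0,0,0,0]]]}}

```text
time: 16.75
position: [0.4598, -0.0732, 0.2995]
orientation: [[-0.515, 0.857, -0.002], [0.857, 0.515, 0.001], [0.001, -0.001, -1.0]]
contact_force: [-0.1, 0.4, 0.1]
finger_gap: 0.057
grip_force: 0.0
```

Run:
```python
from h import *
s=snap('side','s3')['img']; cv2.imwrite('pics/s3c.png',cv2.resize(s[150:360,190:400],None,fx=2.8,fy=2.8,interpolation=cv2.INTER_CUBIC))
print(proj('s3',(.46,-.0733,.176)),proj('s3',(.46,-.0733,.143)))
```

```text
[291.80801164 251.40809558] [292.39690409 267.31280069]
```

View pics/s3c.png

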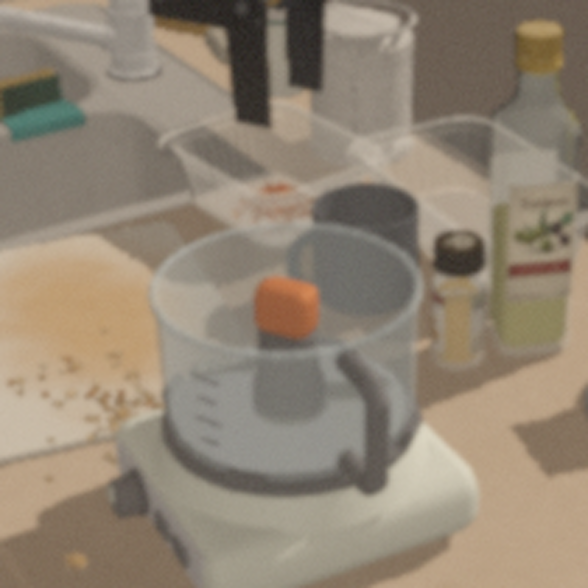

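The blade stands upright and fully seated, with the grip at crop y 278–338 matching the home height, and the gripper is clear.

```bash
python3 -c "
from rig import job; print(job.close_job())"
```

```text
the job is handed in; nothing more can be done
None
```

The chopping blade is home on the flange with its keyways over the keys, released, and the job is handed in; the closing call gave no verdict, but the final side picture shows the blade upright at home height.

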